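# Shut the sample drawers and start the bench unit

### The job

Both vial drawers of the flat black bench unit have been left open: push each one fully home with the fingertips until its white front is flush with the unit, and only then press the green start button right down and let it come back up. Grip and lift nothing, do not press the red stop button, and leave the two amber bottles on the unit, the white beaker and the small jar standing undisturbed.

Things in the scene. Friction and masses are not known exactly. Their poses are not given: they have to be found in the camera images.
- unit: flat black laboratory bench unit with a blue panel, fixed to the bench, 300 mm deep (its x) by 340 mm wide (its y) by 80 mm high; origin at the centre of its underside on the bench; its front face with the two drawers is at its x = -0.150 m and looks along its -x towards the robot; yaw within 0.25 rad of the robot's frame
- drawer_left (a joint): sliding drawer on the unit's left side (+ y of the unit), white front, grey tray with flush yellow vial caps. Value in m: 0 = fully home, front flush with the unit's face; grows as it comes out towards the robot (unit's -x), at most 0.13; starts 0.03 to 0.08. No handle, spring or latch: it stays where it is left, slides under about 2 N (plus 8 N per m/s) and meets a hard stop when home
- drawer_left_front (a point): centre of this drawer's flat upright front face (143 mm wide, 52 mm high, 8 to 60 mm above the bench), moves with the drawer; point is 34 mm above the bench; with the drawer home it lies at unit frame (-0.150, +0.0825, 0.034) m
- drawer_right (a joint): sliding drawer on the unit's right side (- y of the unit), white front, grey tray with flush orange vial caps. Value in m: 0 = fully home, front flush with the unit's face; grows as it comes out towards the robot (unit's -x), at most 0.13; starts 0.03 to 0.08. No handle, spring or latch: it stays where it is left, slides under about 2 N (plus 8 N per m/s) and meets a hard stop when home
- drawer_right_front (a point): centre of this drawer's flat upright front face (143 mm wide, 52 mm high, 8 to 60 mm above the bench), moves with the drawer; point is 34 mm above the bench; with the drawer home it lies at unit frame (-0.150, -0.0825, 0.034) m
- start (a joint): travel of the green start button in m: 0 = up, 0.006 = fully down; moves straight down, springs back, about 1.5 N to begin and 5 N fully down
- start_top (a point): centre of the top of the green start button, cap 28 mm across, standing 10 mm proud of a round grey housing 44 mm across and 12 mm high on the unit's top; 102 mm above the bench. The two buttons stand side by side on the middle of the blue panel, 68 mm apart centre to centre, 60 to 70 mm behind the front face; which is left and which right varies
- stop (a joint): travel of the red stop button in m: 0 = up, 0.006 = fully down; same spring; must not be pressed
- stop_top (a point): centre of the top of the red stop button, same size and height as the green one
- bottle_a: loose amber glass bottle with black cap, 68 mm diameter, 160 mm tall, standing on the rear of the unit's top (80 mm above the bench); origin at the centre of its underside, z up; leave alone
- bottle_b: second loose amber bottle, same as bottle_a, on the other rear side of the unit; leave alone
- beaker: loose white open beaker, 66 mm across the rim, 70 mm tall, standing on the bench to one side of the drawers; origin at the centre of its underside; leave alone
- jar: loose small jar with blue cap, 54 mm diameter, 75 mm tall, standing on the bench to the other side of the drawers; origin at the centre of its underside; leave alone

How it is judged:
On the way, in this order (a step that is already met when the one before it is completed fails the run):
1. both drawers are fully home (within 4 mm) (value of joint each of drawer_left, drawer_right below 0.004 m), for 0.2 s.
2. the green start button is pressed right down with the fingers (more than 4.5 mm of its 6 mm) (value of joint start above 0.0045 m and contact force between the fingers and start above 0.5 N), for 0.1 s.
At the end, for the whole second after the job is handed in: both drawers within 4 mm of fully home, both buttons up again (within 2 mm), and the two bottles, the beaker and the jar upright, at rest and within 15 mm of where they started (all of step 1 and value of joint each of start, stop below 0.002 m and distance of each of bottle_a, bottle_b, beaker, jar from where it was at the start of the episode below 0.015 m and angle between each of bottle_a, bottle_b, beaker, jar's own z axis and vertical below 0.2 rad and linear speed of each of bottle_a, bottle_b, beaker, jar below 0.02 m/s); the robot touches nothing.
It fails at once if a bottle, the beaker or the jar is lifted, shoved (more than 15 mm) or tipped (distance of any of bottle_a, bottle_b, beaker, jar from where it was at the start of the episode above 0.015 m or angle between any of bottle_a, bottle_b, beaker, jar's own z axis and vertical above 0.25 rad).
It fails at once if the red stop button is pressed (more than 3 mm) (value of joint stop above 0.003 m).
It fails at once if the green start button is pressed (more than 3 mm) while a drawer is still open by more than 6 mm (value of joint start above 0.003 m and value of joint any of drawer_left, drawer_right above 0.006 m).
It also fails if it takes over 54 s, if anything falls off the work surface, if the arm or the gripper's body presses on something with over 40 N, if the wrist force passes 120 N, or if a joint passes its speed limit or range.

### The arm

A 6-joint arm with a two-finger parallel gripper is mounted at the origin on the work surface. World frame = base frame: x ahead of the robot, y to its left, z up, the work surface at z = 0. Lengths are in m, angles in rad, forces in N, time in s.
With the tool pointing down it reaches from about 0.35 to 0.875 m from the base axis. Payload 4.2 kg.
Tool frame: the origin (TCP) lies at the very end of the fingers, on their centre line; the grasp point (between the pads) lies 19 mm behind it; z points along the fingers, y is the line along which they close (so a half turn about z gives the same grasp; the last joint's range is limited). The gripper opens to 87 mm and grips with 3 to 60 N. Pads are 19 mm wide; open, the fingers measure 117 mm over their backs; the gripper's body (75 mm by 190 mm) begins 51 mm behind the grasp point.
Start: joints at [-0.922, 0.385, 0.008, 0, -1.194, -0.259], TCP at [0.238, -0.578, 0.223] pointing down, gripper open.
Joint ranges: [-3.14, 3.14], [-1.21, 2.06], [-1.07, 1.41], [-3.16, 2.05], [-2.99, -0.16], [-3.1, 3.1]. Speed limits (rad/s): [2.79, 2.79, 3.14, 3.14, 3.14, 3.14].

### API

Orientations are given as a rotation vector (axis times angle).
In Python, from bench import manip, imaging gives the robot as it stands.
- The arm moves only by the shell command python3 -m creep 'ROWS' [FORCE]. ROWS is a JSON object of lists of equal length, an entry for each row: "delta_rot": the turn, a rotation vector about the tool's x, y, z each as a share of 6 degrees, from -1 to 1, a list of three; "travel": the shift along the tool's x, y, z each as a share of 0.02 m, from -1 to 1, a list of three; "hand": the opening, from -1 (shut) to 1 (fully open). In form: {"delta_rot": [[wx, wy, wz], ...], "travel": [[tx, ty, tz], ...], "hand": [hand, ...]}. A call has 1 to 10 rows; each row shifts and turns the commanded pose from where the row before left it, along the tool's axes as they then stand; what a row does not reach is not made up. A row lasts 1/10 s, in which the tool goes at most 50 mm and 8.59 degrees, less where a joint would pass 70% of its speed; a pose out of reach is approached as far as the arm can. A call with a number of a shift or a turn outside -1 to 1 is refused whole. A call with a gripper value outside its range is refused whole. The fingers move at their own pace and stop on an object; FORCE is the grip in N (left out, the last holds). Time passes only in rows, so rows that do not move let the fingers close. It gives the time, the measured TCP pose, the force, the opening and the grip force at its end, in the units of the state.
- manip.get_state(): the state, without advancing time (a new reading comes with each control period).
- imaging.capture(name): name is "scene" or "top" or "wrist"; returns a dict with "color" (400x640x3 uint8, red, green, blue), "z_map" (400x640 float32, m along the optical axis (not along the pixel's ray), 0 where there is no reading), "vertical_fov" (degrees; the focal length in pixels is half the picture's height over the tangent of half this angle, whatever the lens; pixels are square), "cx", "cy" (the principal point, pixels), "dist" ([k1, k2, p1, p2, k3] as OpenCV has them; the pictures are not rectified), "R" (3x3) and "t" (3): a world point X has camera coordinates R X + t. Camera axes: x right, y down, z forward; pixel columns grow to the right and rows downward; lengths in m; the calibration is good to about 2 mm. A picture is of the moment at which its call begins.
- manip.sign_off(): hands the job in; it is judged then, once.
Trained networks look in a picture, given as the dict that the camera call returned (one of the last four; its "shot" number tells which), for a name from the list of things; names that differ only in an ending like _2 or _b are one class to them, and where a whole thing is asked for, a point or a joint stands for the part that bears it (a point fixed in the world has none). Each returns a list of dicts, best first, with "p" (0 to 1); they miss things now and then, are a little off and sometimes report something else, mostly with a low value. They report only what shows in the picture. A call takes as long as a camera call.
- imaging.boxes_of(picture, label): "point" ([column, row] in pixels, amid what is visible of it).
- imaging.spot_point(picture, label): "point" ([column, row] in pixels: a listed point, or the origin of a listed thing).
The state is a dict: "t": time; "joint_positions": joint angles; "qd": joint speeds; "joint_torque": joint torques, N m; "tcp_pos": TCP position; "eef_rot": TCP orientation; "ft_force": force on the tool from outside, world axes, zero at the start; "wrist_torque": the same for the moment, N m; "opening": finger opening in m; "grip_force": force on a finger pad.
Only numpy, scipy, OpenCV 4.12 (cv2) and the standard library are available. Lean on these libraries where they do the work, as an engineer would, in place of code of your own. Each camera call takes 0.05 s, during which the arm holds its last target. There are 200 camera calls.

## Working session

There is one attempt and no reset: what is moved stays moved. The work goes in short steps, Python scripts to look and compute and a shell command to move; the robot and the scene stay as the last step left them, time stands still between calls to the robot, and variables do not carry over. Pictures are saved under pics/ and viewed, at most 10 in all, crops included, and the job is handed in when it is done.

```bash
mkdir -p pics
cat > h.py <<'E'
import numpy as np, cv2
from bench import manip, imaging
from scipy.spatial.transform import Rotation as Ro
def K(p):
    f=p["color"].shape[0]/2/np.tan(np.radians(p["vertical_fov"])/2)
    return np.array([[f,0,p["cx"]],[0,f,p["cy"]],[0,0,1]])
def ray(p,uv):
    n=cv2.undistortPoints(np.array([[uv]],float),K(p),np.array(p["dist"],float))[0,0]
    R=np.array(p["R"]);return -R.T@np.array(p["t"]), R.T@np.array([*n,1])
def at_z(p,uv,z):
    c,d=ray(p,uv);return c+d*(z-c[2])/d[2]
def at_depth(p,uv):
    c,d=ray(p,uv);u,v=np.round(uv).astype(int)
    w=p["z_map"][max(v-2,0):v+3,max(u-2,0):u+3];w=w[w>0]
    return c+d*np.median(w) if w.size else None
def save(p,n): cv2.imwrite(f"pics/{n}.png",p["color"][:,:,::-1])
E
python3 - <<'E'
from h import *
np.set_printoptions(precision=4,suppress=True)
Z=dict(unit=0,drawer_left_front=.034,drawer_right_front=.034,start_top=.102,stop_top=.102,bottle_a=.08,beaker=0,jar=0)
for n in("top","scene"):
    p=imaging.capture(n);save(p,n+"0")
    for l,z in Z.items():
        for r in imaging.spot_point(p,l)[:2]:
            print(n,l,round(r["p"],2),np.round(r["point"]),at_z(p,r["point"],z),at_depth(p,r["point"]))
s=manip.get_state();print(s["tcp_pos"],s["eef_rot"],s["t"],s["opening"],Ro.from_rotvec(s["eef_rot"]).as_matrix())
E
```

```text
top unit 0.72 [380. 181.] [ 0.684  -0.0966  0.    ] [ 0.6703 -0.085   0.0807]
top drawer_left_front 0.8 [370. 270.] [ 0.4749 -0.0616  0.034 ] [ 0.4762 -0.0586  0.06  ]
top drawer_right_front 0.86 [440. 258.] [ 0.4976 -0.2232  0.034 ] [ 0.4982 -0.2158  0.0601]
top start_top 0.57 [382. 216.] [ 0.5921 -0.085   0.102 ] [ 0.592  -0.0848  0.103 ]
top stop_top 0.71 [410. 202.] [ 0.6194 -0.1447  0.102 ] [ 0.6194 -0.1446  0.1028]
top bottle_a 0.7 [423. 141.] [ 0.7604 -0.1848  0.08  ] [ 0.737  -0.1627  0.1664]
top bottle_a 0.59 [335. 163.] [0.7115 0.0124 0.08  ] [0.6894 0.016  0.1827]
top beaker 0.63 [495. 193.] [ 0.651  -0.3772  0.    ] [ 0.6422 -0.3493  0.0645]
top jar 0.64 [280. 268.] [0.4807 0.1434 0.    ] [0.4837 0.1357 0.0754]
scene unit 0.74 [295. 256.] [ 0.6727 -0.1012  0.    ] [ 0.7767 -0.2164  0.1264]
scene unit 0.31 [214. 245.] [ 0.4567 -0.2026  0.    ] [ 0.5238 -0.2509  0.0614]
scene drawer_left_front 0.61 [255. 214.] [ 0.4777 -0.0556  0.034 ] [ 0.5087 -0.0838  0.0619]
scene drawer_right_front 0.9 [213. 245.] [ 0.4925 -0.2314  0.034 ] [ 0.5216 -0.2523  0.0606]
scene start_top 0.49 [298. 258.] [ 0.7663 -0.1949  0.102 ] [ 0.7815 -0.212   0.1208]
scene start_top 0.4 [277. 214.] [ 0.6033 -0.0884  0.102 ] [ 0.6036 -0.0886  0.1022]
scene stop_top 0.58 [260. 225.] [ 0.6006 -0.1515  0.102 ] [ 0.5805 -0.1328  0.0827]
scene bottle_a 0.98 [334. 222.] [ 0.7284 -0.0001  0.08  ] [ 0.7402 -0.0164  0.0941]
scene bottle_a 0.83 [298. 258.] [ 0.7511 -0.1772  0.08  ] [ 0.7825 -0.2126  0.1191]
scene beaker 0.89 [213. 307.] [ 0.642  -0.3696  0.    ] [ 0.6794 -0.3947  0.0434]
scene jar 0.77 [297. 196.] [0.4772 0.1406 0.    ] [0.5667 0.0389 0.084 ]
scene jar 0.71 [276. 212.] [0.4849 0.0275 0.    ] [ 0.5943 -0.0835  0.1036]
[ 0.2375 -0.5781  0.2226] [-0.6084  3.0821  0.    ] 0.9 0.08717484909119597 [[-0.925 -0.38   0.   ]
 [-0.38   0.925  0.   ]
 [-0.    -0.    -1.   ]]
```

View pics/top0.png

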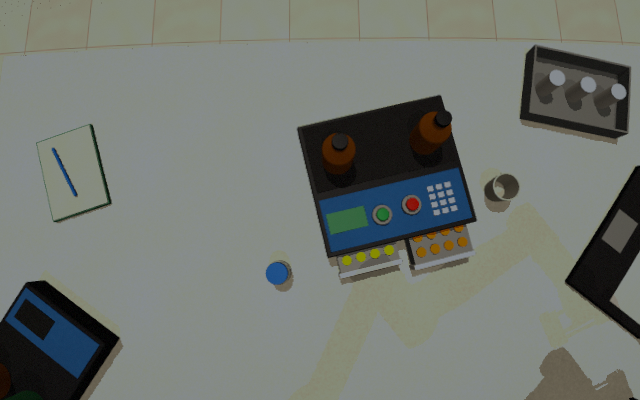

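```bash
cat > fit.py <<'E'
from h import *
np.set_printoptions(precision=4,suppress=True)
p=imaging.capture("top")
v,u=np.mgrid[0:400,0:640];uv=np.stack([u,v],-1).reshape(-1,1,2).astype(float)
n=cv2.undistortPoints(uv,K(p),np.array(p["dist"],float))[:,0]
z=p["z_map"].reshape(-1,1);R=np.array(p["R"])
X=(np.c_[n,np.ones(len(n))]*z-np.array(p["t"]))@R
c=p["color"].reshape(-1,3).astype(int)
box=(abs(X[:,0]-.62)<.25)&(X[:,1]>-.4)&(X[:,1]<.15)&(z[:,0]>0)
hsv=cv2.cvtColor(p["color"],cv2.COLOR_RGB2HSV).reshape(-1,3).astype(int)
H,S,V=hsv.T
for nm,m in dict(green=(H>40)&(H<85)&(S>100),red=((H<8)|(H>172))&(S>130)).items():
    m=m&box&(X[:,2]>.098)&(X[:,2]<.108);print(nm,m.sum(),X[m].mean(0))
m=box&(abs(X[:,2]-.08)<.006);P=X[m][:,:2].astype(np.float32)
(r:=cv2.minAreaRect(P));print("top",r,cv2.boxPoints(r))
m=box&(abs(X[:,2]-.06)<.005)&(V>150)&(S<50);W=X[m][:,:2]
print("white",m.sum())
import sys
np.save("w.npy",X[m])
E
python3 fit.py
```

```text
green 122 [ 0.5954 -0.0845  0.1024]
red 128 [ 0.6184 -0.1494  0.1025]
top ((0.6844606399536133, -0.08844459056854248), (0.32150107622146606, 0.5899502635002136), 16.438583374023438) [[ 0.4468  0.149 ]
 [ 0.6138 -0.4169]
 [ 0.9221 -0.3259]
 [ 0.7552  0.24  ]]
white 0
```

The top view shows the unit's black top with corners near (299,127), (441,96), (476,221) and (330,256). Green is at (382,215) on the left and red at (412,204) on the right. The white drawer fronts run along (340,277)-(400,265) and (413,269)-(472,258). The jar is at (278,272) and the beaker at (500,187).

Run:
```python
exec(open("fit.py").read().split("m=box&(abs(X[:,2]-.08)")[0])
m=(box&(abs(X[:,2]-.08)<.006)).reshape(400,640).astype(np.uint8)
n_,L,st,_=cv2.connectedComponentsWithStats(m);k=1+st[1:,4].argmax()
P=X[(L==k).ravel()][:,:2].astype(np.float32);r=cv2.minAreaRect(P);print(r,"\n",cv2.boxPoints(r))
for q in[(299,127),(441,96),(476,221),(330,256)]:print(q,at_z(p,q,.08))
for q in[(340,277),(400,265),(413,269),(472,258)]:print(q,at_z(p,q,.06),p["color"][q[1],q[0]])
b=cv2.boxPoints(r);b=b[np.argsort(b@[1,.24])];e=b[0]-b[1];e=e*np.sign(e[1]);yaw=np.arctan2(-e[0],e[1])
C=np.array(r[0]);Rz=np.array([[np.cos(yaw),-np.sin(yaw)],[np.sin(yaw),np.cos(yaw)]]);print("yaw",yaw,C)
for nm,q in dict(dl=(.4762,-.0586),dr=(.4982,-.2158),g=(.5954,-.0845),r=(.6184,-.1494)).items():print(nm,Rz.T@(np.array(q)-C))
m=box&(abs(X[:,2]-.06)<.006);Q=(X[m][:,:2]-C)@Rz
for s in(1,-1):
  w=Q[(Q[:,1]*s>.03)&(Q[:,1]*s<.14)&(Q[:,0]<-.16)];print("front x",np.percentile(w[:,0],[1,5,10]),len(w))
for s,off in((1,.0825),(-1,-.0825)):print("home",C+Rz@[-.15,off],"pre",C+Rz@[-.27,off])
```

```text
green 122 [ 0.5955 -0.0844  0.1027]
red 125 [ 0.6166 -0.1493  0.1026]
((0.6889493465423584, -0.1001945286989212), (0.3014610707759857, 0.3397112786769867), 12.526690483093262) 
 [[ 0.505   0.0329]
 [ 0.5786 -0.2987]
 [ 0.8729 -0.2333]
 [ 0.7993  0.0983]]
(299, 127) [0.7964 0.0925 0.08  ]
(441, 96) [ 0.8662 -0.2334  0.08  ]
(476, 221) [ 0.578  -0.2953  0.08  ]
(330, 256) [0.5082 0.0281 0.08  ]
(340, 277) [0.4617 0.0067 0.06  ] [119 121 123]
(400, 265) [ 0.4853 -0.1265  0.06  ] [133 140 137]
(413, 269) [ 0.4759 -0.1551  0.06  ] [66 61 52]
(472, 258) [ 0.4969 -0.2891  0.06  ] [135 140 120]
yaw 0.21863201 [ 0.6889 -0.1002]
dl [-0.1987  0.0867]
dr [-0.2113 -0.0715]
g [-0.0879  0.0356]
r [-0.0795 -0.0327]
front x [-0.2015 -0.1998 -0.1977] 918
front x [-0.2233 -0.2207 -0.2176] 1372
home [ 0.5246 -0.0522] pre [ 0.4075 -0.0782]
home [ 0.5604 -0.2133] pre [ 0.4433 -0.2393]
```

```bash
python3 -m creep '{"delta_rot":[[0,0,0.815],[0,0,0.815],[0,0,0],[0,0,0],[0,0,0],[0,0,0],[0,0,0],[0,0,0],[0,0,0],[0,0,0]],"travel":[[0,0,0],[0,0,0],[-1,1,0],[-1,1,0],[-1,1,0],[-1,1,0],[-1,1,0],[-1,1,0],[-1,1,0],[-1,1,0]],"hand":[-1,-1,-1,-1,-1,-1,-1,-1,-1,-1]}' 5
python3 -m creep '{"delta_rot":[[0,0,0],[0,0,0],[0,0,0],[0,0,0],[0,0,0],[0,0,0],[0,0,0],[0,0,0]],"travel":[[-1,1,0],[-1,1,0],[-1,1,0],[-1,1,0],[-1,1,0],[-0.9,1,0],[0,0.3,0],[0,0,0]],"hand":[-1,-1,-1,-1,-1,-1,-1,-1]}'
cat > rel.py <<'E'
from h import *
np.set_printoptions(precision=4,suppress=True)
C=np.array([.6889,-.1002]);y=.2186;Rz=np.array([[np.cos(y),-np.sin(y)],[np.sin(y),np.cos(y)]])
s=manip.get_state();M=Ro.from_rotvec(s["eef_rot"]).as_matrix()
print("unit-frame tcp",Rz.T@(np.array(s["tcp_pos"][:2])-C),s["tcp_pos"][2],"yaw",np.arctan2(-M[0,1],M[1,1]),"z",M[:,2],"F",np.array(s["ft_force"]),"t",s["t"])
E
python3 rel.py
```

```text
t: 2.0
tcp_pos: [0.3594, -0.3862, 0.2227]
eef_rot: [-0.343, 3.122, -0.0]
ft_force: [0.3, -0.1, 0.4]
opening: 0.0151
grip_force: 0.0
t: 2.8
tcp_pos: [0.4465, -0.2379, 0.2226]
eef_rot: [0.346, -3.122, -0.0]
ft_force: [-0.5, -0.1, 0.2]
opening: 0.0006
grip_force: 0.0
unit-frame tcp [-0.2665 -0.0818] 0.22263543674725464 yaw 0.22074570360045995 z [-0.0002  0.0001 -1.    ] F [-0.5252 -0.0812  0.2494] t 2.8
```

```bash
python3 -m creep '{"delta_rot":[[0,0,0],[0,0,0],[0,0,0],[0,0,0],[0,0,0],[0,0,0],[0,0,0],[0,0,0],[0,0,0],[0,0,0]],"travel":[[0,0,1],[0,0,1],[0,0,1],[0,0,1],[0,0,1],[0,0,1],[0,0,1],[0,0,1],[0,0,1],[0,0,0.1]],"hand":[-1,-1,-1,-1,-1,-1,-1,-1,-1,-1]}'
python3 -m creep '{"delta_rot":[[0,0,0],[0,0,0],[0,0,0],[0,0,0],[0,0,0],[0,0,0],[0,0,0],[0,0,0],[0,0,0]],"travel":[[-0.5,0,0],[-0.5,0,0],[-0.5,0,0],[-0.5,0,0],[-0.5,0,0],[-0.5,0,0],[-0.5,0,0],[-0.5,0,0],[0,0,0]],"hand":[-1,-1,-1,-1,-1,-1,-1,-1,-1]}'
python3 rel.py
```

```text
t: 3.8
tcp_pos: [0.4444, -0.2391, 0.0385]
eef_rot: [0.34, -3.118, -0.003]
ft_force: [-1.0, 0.7, -0.5]
opening: 0.0003
grip_force: 0.0
t: 4.7
tcp_pos: [0.5271, -0.2207, 0.0405]
eef_rot: [-0.345, 3.12, -0.001]
ft_force: [0.5, -0.0, -0.0]
opening: 0.0004
grip_force: 0.0
unit-frame tcp [-0.1841 -0.0826] 0.04051492920466365 yaw 0.22012996908526006 z [ 0.0028 -0.0003 -1.    ] F [ 0.5024 -0.0227 -0.0182] t 4.7
```

```bash
python3 -m creep '{"delta_rot":[[0,0,0],[0,0,0],[0,0,0],[0,0,0],[0,0,0],[0,0,0],[0,0,0]],"travel":[[-0.25,0,0],[-0.25,0,0],[-0.25,0,0],[-0.15,0,0],[-0.1,0,0],[-0.1,0,0],[0,0,0]],"hand":[-1,-1,-1,-1,-1,-1,-1]}'
python3 rel.py
```

```text
t: 5.4
tcp_pos: [0.5465, -0.2162, 0.0404]
eef_rot: [-0.343, 3.122, 0.0]
ft_force: [-1.6, 1.3, -1.3]
opening: 0.0002
grip_force: 0.6
unit-frame tcp [-0.1641 -0.0823] 0.04038644801419235 yaw 0.21912213203616482 z [ 0.0003  0.0002 -1.    ] F [-1.6174  1.2935 -1.3471] t 5.4
```

```bash
python3 -m creep '{"delta_rot":[[0,0,0],[0,0,0],[0,0,0],[0,0,0]],"travel":[[-0.1,0,0],[-0.1,0,0],[0,0,0],[0,0,0]],"hand":[-1,-1,-1,-1]}'
python3 rel.py
```

```text
t: 5.8
tcp_pos: [0.5488, -0.2156, 0.0404]
eef_rot: [0.342, -3.12, -0.001]
ft_force: [-5.0, -0.5, 1.6]
opening: 0.0007
grip_force: 2.6
unit-frame tcp [-0.1618 -0.0823] 0.04040859309758672 yaw 0.21863081927801523 z [-0.003   0.0002 -1.    ] F [-5.0135 -0.4709  1.624 ] t 5.8
```

```bash
python3 -m creep '{"delta_rot":[[0,0,0],[0,0,0],[0,0,0],[0,0,0]],"travel":[[-0.1,0,0],[-0.1,0,0],[0,0,0],[0,0,0]],"hand":[-1,-1,-1,-1]}'
python3 rel.py
```

```text
t: 6.2
tcp_pos: [0.5486, -0.2156, 0.0404]
eef_rot: [0.34, -3.112, -0.002]
ft_force: [-13.1, -4.8, 7.6]
opening: 0.0007
grip_force: 6.7
unit-frame tcp [-0.162  -0.0822] 0.04043204957563032 yaw 0.2176495718291056 z [-0.0114  0.0003 -0.9999] F [-13.1175  -4.7942   7.5888] t 6.2
```

```bash
python3 -m creep '{"delta_rot":[[0,0,0],[0,0,0],[0,0,0],[0,0,0],[0,0,0],[0,0,0]],"travel":[[0.5,0,0],[1,0,0],[1,0,0],[1,0,0],[0.5,0,0],[0,0,0]],"hand":[-1,-1,-1,-1,-1,-1]}'
python3 -m creep '{"delta_rot":[[0,0,0],[0,0,0],[0,0,0],[0,0,0],[0,0,0],[0,0,0],[0,0,0],[0,0,0],[0,0,0],[0,0,0]],"travel":[[0,1,0],[0,1,0],[0,1,0],[0,1,0],[0,1,0],[0,1,0],[0,1,0],[0,1,0],[0,0.25,0],[0,0,0]],"hand":[-1,-1,-1,-1,-1,-1,-1,-1,-1,-1]}'
python3 rel.py
```

```text
t: 6.8
tcp_pos: [0.4761, -0.2322, 0.041]
eef_rot: [-0.342, 3.121, -0.001]
ft_force: [0.5, 0.5, -0.1]
opening: 0.0004
grip_force: 0.0
t: 7.8
tcp_pos: [0.4415, -0.07, 0.0409]
eef_rot: [-0.347, 3.12, -0.0]
ft_force: [1.0, 0.4, 0.4]
opening: 0.0005
grip_force: 0.0
unit-frame tcp [-0.235   0.0831] 0.04086218420519611 yaw 0.22135455009824123 z [ 0.0019  0.0002 -1.    ] F [0.9901 0.3744 0.4475] t 7.8
```

```bash
python3 -m creep '{"delta_rot":[[0,0,0],[0,0,0],[0,0,0],[0,0,0],[0,0,0],[0,0,0],[0,0,0],[0,0,0],[0,0,0],[0,0,0]],"travel":[[-0.5,0,0],[-0.5,0,0],[-0.5,0,0],[-0.5,0,0],[-0.5,0,0],[-0.4,0,0],[-0.3,0,0],[-0.2,0,0],[-0.15,0,0],[0,0,0]],"hand":[-1,-1,-1,-1,-1,-1,-1,-1,-1,-1]}'
python3 rel.py
python3 -m creep '{"delta_rot":[[0,0,0],[0,0,0],[0,0,0],[0,0,0],[0,0,0]],"travel":[[-0.1,0,0],[-0.1,0,0],[-0.1,0,0],[0,0,0],[0,0,0]],"hand":[-1,-1,-1,-1,-1]}'
python3 rel.py
```

```text
t: 8.8
tcp_pos: [0.51, -0.0552, 0.0405]
eef_rot: [-0.344, 3.122, 0.0]
ft_force: [-0.6, 0.3, -0.9]
opening: 0.0005
grip_force: 0.5
unit-frame tcp [-0.1649  0.0827] 0.04053508023057108 yaw 0.21920979936454724 z [ 0.001   0.0003 -1.    ] F [-0.6194  0.3321 -0.9032] t 8.8
t: 9.3
tcp_pos: [0.513, -0.0545, 0.0404]
eef_rot: [0.342, -3.118, 0.0]
ft_force: [-6.4, -0.1, 2.5]
opening: 0.0005
grip_force: 3.2
unit-frame tcp [-0.1618  0.0827] 0.04042216167388069 yaw 0.21856670268488046 z [-0.0046 -0.0005 -1.    ] F [-6.4442 -0.1499  2.4881] t 9.3
```

Same stop position as the right drawer. I'll give it one more nudge, back off and rise, then look.

```bash
python3 -m creep '{"delta_rot":[[0,0,0],[0,0,0],[0,0,0],[0,0,0]],"travel":[[-0.1,0,0],[-0.1,0,0],[0,0,0],[0,0,0]],"hand":[-1,-1,-1,-1]}'
python3 -m creep '{"delta_rot":[[0,0,0],[0,0,0],[0,0,0],[0,0,0],[0,0,0],[0,0,0],[0,0,0],[0,0,0],[0,0,0],[0,0,0]],"travel":[[0.5,0,0],[1,0,0],[1,0,0],[0,0,-1],[0,0,-1],[0,0,-1],[0,0,-1],[0,0,-1],[0,0,-1],[0,0,0]],"hand":[-1,-1,-1,-1,-1,-1,-1,-1,-1,-1]}'
python3 rel.py
python3 - <<'E'
exec(open("fit.py").read().split("m=box&(abs(X[:,2]-.08)")[0])
for r in imaging.spot_point(p,"start_top")[:2]+imaging.spot_point(p,"stop_top")[:2]:print(r["p"],r["point"],at_z(p,r["point"],.102))
cv2.imwrite("pics/c1.png",cv2.resize(p["color"][90:300,260:540,::-1],None,fx=2.8,fy=2.8))
E
```

```text
t: 9.7
tcp_pos: [0.5128, -0.0546, 0.04]
eef_rot: [0.34, -3.11, 0.001]
ft_force: [-13.6, -2.5, 8.8]
opening: 0.0002
grip_force: 6.7
t: 10.7
tcp_pos: [0.4738, -0.0636, 0.164]
eef_rot: [-0.344, 3.112, -0.0]
ft_force: [-0.2, 0.0, -0.1]
opening: 0.0005
grip_force: 0.0
unit-frame tcp [-0.2021  0.0824] 0.16401829212490981 yaw 0.22026989315504805 z [ 0.0105  0.0012 -0.9999] F [-0.2307  0.0334 -0.1105] t 10.7
green 121 [ 0.5956 -0.0845  0.1028]
red 124 [ 0.6165 -0.1491  0.1025]
0.61 [379.1, 213.8] [ 0.5958 -0.0778  0.102 ]
0.48 [409.7, 205.2] [ 0.6132 -0.1442  0.102 ]
```

View pics/c1.png

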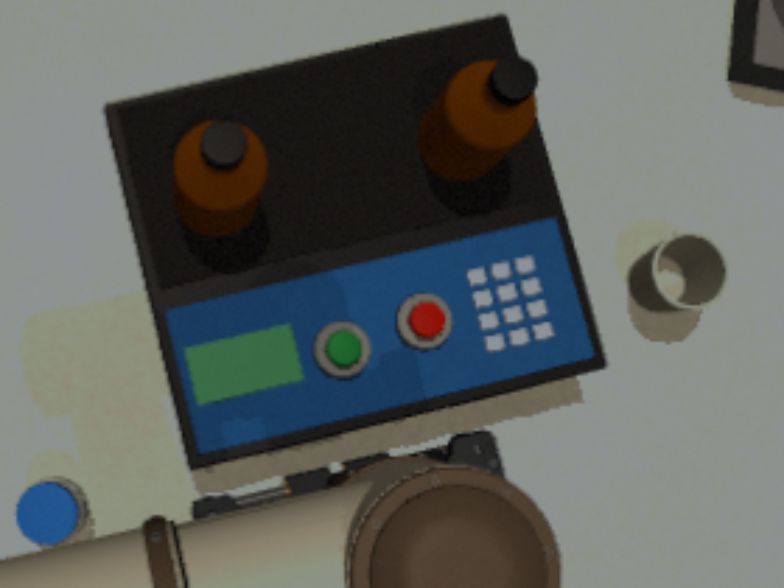

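Both white fronts have disappeared under the unit's edge, so the drawers are flush. Green is at crop (344,348) and red at (426,320), and the bottles, beaker and jar haven't moved. Next I'll move above green.

```bash
python3 -m creep '{"delta_rot":[[0,0,0],[0,0,0],[0,0,0],[0,0,0],[0,0,0],[0,0,0],[0,0,0],[0,0,0],[0,0,0]],"travel":[[-1,-0.4,0],[-1,-0.4,0],[-1,-0.4,0],[-1,-0.4,0],[-1,-0.4,0],[-0.7,-0.35,0],[0,0,0],[0,0,0],[0,0,0]],"hand":[-1,-1,-1,-1,-1,-1,-1,-1,-1]}'
python3 rel.py
```

```text
t: 11.75
tcp_pos: [0.5909, -0.0852, 0.1598]
eef_rot: [0.343, -3.121, -0.0]
ft_force: [-0.1, -0.2, -0.3]
opening: 0.0007
grip_force: 0.0
unit-frame tcp [-0.0924  0.0359] 0.15982404359846913 yaw 0.21916133142602223 z [-0.0016  0.     -1.    ] F [-0.1444 -0.1695 -0.27  ] t 11.75
```

Next: shift 4 mm forward, then lower 52 mm to just above the cap.

```bash
python3 -m creep '{"delta_rot":[[0,0,0],[0,0,0],[0,0,0],[0,0,0],[0,0,0],[0,0,0]],"travel":[[-0.2,0,0],[0,0,1],[0,0,1],[0,0,0.6],[0,0,0],[0,0,0]],"hand":[-1,-1,-1,-1,-1,-1]}'
python3 rel.py
python3 -m creep '{"delta_rot":[[0,0,0],[0,0,0],[0,0,0],[0,0,0],[0,0,0],[0,0,0]],"travel":[[0,0,0.2],[0,0,0.2],[0,0,0.1],[0,0,0.1],[0,0,0],[0,0,0]],"hand":[-1,-1,-1,-1,-1,-1]}'
python3 rel.py
```

```text
t: 12.35
tcp_pos: [0.5962, -0.0844, 0.1091]
eef_rot: [-0.344, 3.122, -0.001]
ft_force: [-0.0, 0.0, -0.3]
opening: 0.0007
grip_force: 0.0
unit-frame tcp [-0.0871  0.0355] 0.10909445204438473 yaw 0.21964665117239232 z [ 0.0008 -0.0004 -1.    ] F [-0.0308  0.01   -0.3483] t 12.35
t: 12.95
tcp_pos: [0.5965, -0.0843, 0.0973]
eef_rot: [-0.344, 3.121, -0.0]
ft_force: [0.7, 0.6, 4.7]
opening: 0.0006
grip_force: 2.1
unit-frame tcp [-0.0867  0.0355] 0.09732494151723625 yaw 0.21943928713428745 z [ 0.002 -0.    -1.   ] F [0.7078 0.5543 4.7394] t 12.95
```

```bash
python3 -m creep '{"delta_rot":[[0,0,0],[0,0,0],[0,0,0],[0,0,0],[0,0,0]],"travel":[[0,0,0.1],[0,0,0.1],[0,0,0],[0,0,0],[0,0,0]],"hand":[-1,-1,-1,-1,-1]}'
python3 rel.py
```

```text
t: 13.45
tcp_pos: [0.5966, -0.0844, 0.0962]
eef_rot: [-0.345, 3.12, -0.002]
ft_force: [-4.6, 2.6, 17.8]
opening: 0.0003
grip_force: 8.9
unit-frame tcp [-0.0866  0.0354] 0.09621107349076297 yaw 0.22048134067294703 z [ 0.003  -0.0008 -1.    ] F [-4.5672  2.6448 17.8442] t 13.45
```

It's bottomed out (17.8 N at 6 mm). Next I'll raise the arm and retract it.

```bash
python3 -m creep '{"delta_rot":[[0,0,0],[0,0,0],[0,0,0],[0,0,0],[0,0,0],[0,0,0],[0,0,0],[0,0,0],[0,0,0],[0,0,0]],"travel":[[0,0,-0.5],[0,0,-1],[0,0,-1],[0,0,-1],[0.5,0,-0.5],[1,0,0],[1,0,0],[1,0,0],[1,0,0],[1,0,0]],"hand":[-1,-1,-1,-1,-1,-1,-1,-1,-1,-1]}'
python3 -m creep '{"delta_rot":[[0,0,0],[0,0,0],[0,0,0],[0,0,0]],"travel":[[1,0,0],[0,0,0],[0,0,0],[0,0,0]],"hand":[-1,-1,-1,-1]}'
python3 - <<'E'
exec(open("fit.py").read().split("m=box&(abs(X[:,2]-.08)")[0])
cv2.imwrite("pics/c2.png",cv2.resize(p["color"][90:300,260:540,::-1],None,fx=2.8,fy=2.8))
q=imaging.capture("scene");cv2.imwrite("pics/s2.png",cv2.resize(q["color"][120:340,160:400,::-1],None,fx=2.7,fy=2.7))
E
```

```text
t: 14.45
tcp_pos: [0.4857, -0.1086, 0.1713]
eef_rot: [0.342, -3.12, -0.001]
ft_force: [-0.6, 0.4, -0.9]
opening: 0.0004
grip_force: 0.0
t: 14.85
tcp_pos: [0.4692, -0.1126, 0.1723]
eef_rot: [0.343, -3.123, 0.0]
ft_force: [0.5, -0.5, 0.5]
opening: 0.0003
grip_force: 0.0
green 123 [ 0.5955 -0.0846  0.1027]
red 125 [ 0.6164 -0.1491  0.1028]
```

View pics/c2.png

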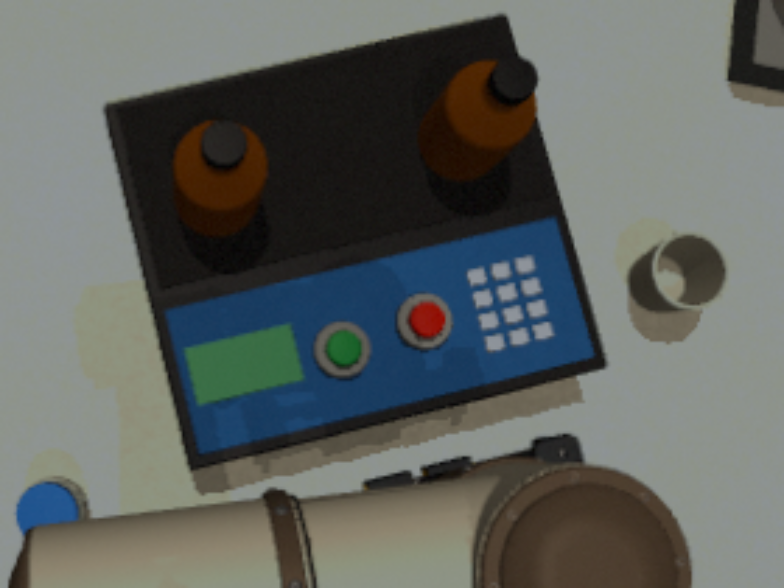

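View pics/s2.png

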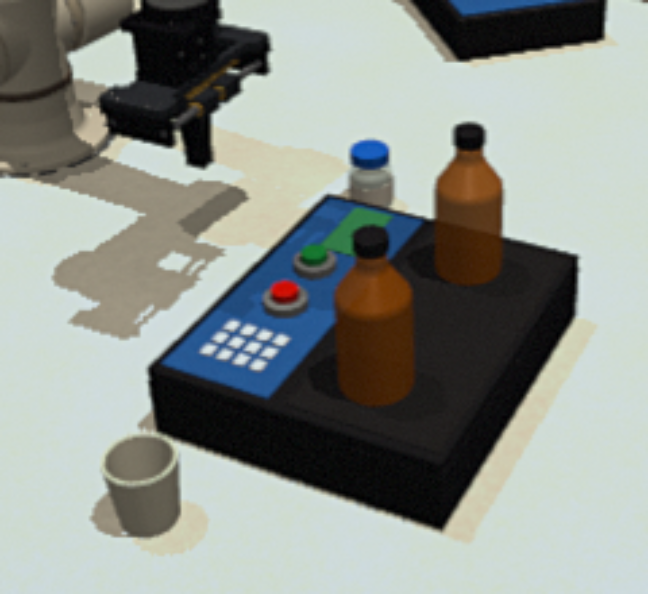

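Both drawers are home: no white shows in front of the unit in either view. Green is up at crop (344,348) and red at (426,320). The bottles, beaker and jar are standing where they were, and the arm is clear.

```bash
python3 -c "from bench import manip; print(manip.sign_off())"
```

```text
the job is handed in; nothing more can be done
None
```

I pushed both drawers fully home, then pressed the green start button right down and let it spring back up. The red button, bottles, beaker and jar weren't touched, and the job is handed in at about 15 s; no verdict came back.

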